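# Press home the lid pins of a control box, crosswise

## Task

Fasten the lid of the control box by pressing its four black push-in pins fully home, one at a time and lightly, with the fingertips: first the pin at the corner by the metal cable gland, then the one diagonally opposite it, then the other pin on the gland's short side of the box, and last the remaining one. Do not lift or shift the box, press gently (under 25 N), and leave the things standing around it where they are.

Things in the scene. Friction and masses are not known exactly. Their poses are not given: they have to be found in the camera images.
- control_box: loose control box, grey with a white lid and a dark window in its middle, 130 (x) x 100 (y) x 44 mm, 0.95 kg, on rubber feet. Origin: centre of its underside; z up. The silver metal cable gland (round fitting, 27 mm across, sticks out 32 mm) is on its +x short side, towards +y. Four push-in pins stand at x = +-50, y = +-35 mm; any yaw
- lid_center (a point): centre of the lid's upper face, 44 mm above the bench. Fixed things near the box: to its right (-y) an upright wooden panel (x 0.50 to 0.89, y about -0.05, top at z 0.28) with a hanging brush on its left face (x 0.60, out to y 0.01); to its left an overhanging lamp shade (y over 0.32). Cross the panel well above its top and come to the pins from above
- pin_a_top (a point): centre of the top face of the round black pin head (15 mm across) at this lid corner: nearest the metal cable gland (box +x, +y); it moves down with the pin. Top is 12 mm above the lid (56 mm above the bench) when the pin is fully out and 4 mm above the lid (48 mm above the bench) when fully home
- pin_a (a joint): travel of the pin at this lid corner - nearest the metal cable gland (box +x, +y): 0 = fully out, 0.008 m = fully home (hard stop). It starts 0 to 1.5 mm down, slides with about 2.5 N of friction and stays where it is left
- pin_b_top (a point): centre of the top face of the round black pin head (15 mm across) at this lid corner: the other corner of the gland's short side (box +x, -y); it moves down with the pin. Top is 12 mm above the lid (56 mm above the bench) when the pin is fully out and 4 mm above the lid (48 mm above the bench) when fully home
- pin_b (a joint): travel of the pin at this lid corner - the other corner of the gland's short side (box +x, -y): 0 = fully out, 0.008 m = fully home (hard stop). It starts 0 to 1.5 mm down, slides with about 2.5 N of friction and stays where it is left
- pin_c_top (a point): centre of the top face of the round black pin head (15 mm across) at this lid corner: diagonally opposite the gland's corner (box -x, -y); it moves down with the pin. Top is 12 mm above the lid (56 mm above the bench) when the pin is fully out and 4 mm above the lid (48 mm above the bench) when fully home
- pin_c (a joint): travel of the pin at this lid corner - diagonally opposite the gland's corner (box -x, -y): 0 = fully out, 0.008 m = fully home (hard stop). It starts 0 to 1.5 mm down, slides with about 2.5 N of friction and stays where it is left
- pin_d_top (a point): centre of the top face of the round black pin head (15 mm across) at this lid corner: the remaining corner: on the short side without the gland, at the same long side as the gland (box -x, +y); it moves down with the pin. Top is 12 mm above the lid (56 mm above the bench) when the pin is fully out and 4 mm above the lid (48 mm above the bench) when fully home
- pin_d (a joint): travel of the pin at this lid corner - the remaining corner: on the short side without the gland, at the same long side as the gland (box -x, +y): 0 = fully out, 0.008 m = fully home (hard stop). It starts 0 to 1.5 mm down, slides with about 2.5 N of friction and stays where it is left
- the_vial: small amber vial with black cap, 30x30x46, loose, stands beside one long side of the box; origin: centre of its underside; must not be disturbed
- the_loupe: black eyepiece loupe, 35x35x31, loose, stands beside the other long side of the box; origin: centre of its underside; must not be disturbed
- the_pot: white pot of cream with a lid, 46x46x47, loose; origin: centre of its underside; must not be disturbed
- the_jar: amber jar with white lid, 41x41x53, loose; origin: centre of its underside; must not be disturbed
- the_oil_cup: small white oil cup with a thin stick, 28x28x58, loose; origin: centre of its underside; must not be disturbed
- the_vial2: small amber vial with black cap, 28x28x46, stands behind the box, to the left, loose; origin: centre of its underside; must not be disturbed

How it is judged:
On the way, in this order (a step that is already met when the one before it is completed fails the run):
1. the pin by the gland is home, the other three still out (value of joint pin_a above 0.006 m and value of joint each of pin_b, pin_c, pin_d below 0.004 m), for 0.1 s.
2. the pin diagonally opposite is home too, the other two still out (value of joint each of pin_a, pin_c above 0.006 m and value of joint each of pin_b, pin_d below 0.004 m), for 0.1 s.
3. the other pin on the gland's side is home too, the last still out (value of joint each of pin_a, pin_b, pin_c above 0.006 m and value of joint pin_d below 0.004 m), for 0.1 s.
At the end, for the whole second after the job is handed in: all four pins within 2 mm of fully home, the box flat, at rest and within 20 mm of where it stood, the things round it within 20 mm of where they stood (value of joint each of pin_a, pin_b, pin_c, pin_d above 0.006 m and distance of each of control_box, the_vial, the_loupe, the_pot, the_jar, the_oil_cup, the_vial2 from where it was at the start of the episode below 0.02 m and angle between control_box's own z axis and vertical below 0.05 rad and linear speed of control_box below 0.01 m/s); the robot touches nothing.
It fails at once if the box is lifted, tipped or shoved more than 20 mm (height (world z) of control_box above 0.008 m or angle between control_box's own z axis and vertical above 0.12 rad or distance of control_box from where it was at the start of the episode above 0.02 m).
It fails at once if the box or a pin is pressed with more than 25 N (contact force between any of the fingers, the arm and control_box above 25 N).
It fails at once if a thing standing round the box is moved more than 20 mm (distance of any of the_vial, the_loupe, the_pot, the_jar, the_oil_cup, the_vial2 from where it was at the start of the episode above 0.02 m).
It also fails if it takes over 51 s, if anything falls off the work surface, if the arm or the gripper's body presses on something with over 40 N, if the wrist force passes 120 N, or if a joint passes its speed limit or range.

## Robot

A 6-joint arm with a two-finger parallel gripper is mounted at the origin on a cart in front of the work surface, level with it; the furniture and walls round the work are solid. World frame = base frame: x ahead of the robot, y to its left, z up, the work surface at z = 0. Lengths are in m, angles in rad, forces in N, time in s.
With the tool pointing down it reaches from about 0.4 to 0.825 m from the base axis. Payload 7 kg.
Tool frame: the origin (TCP) lies midway between the tips of the shut fingers; the grasp point (between the pads) lies 19 mm behind it; z points along the fingers, y is the line along which they close (so a half turn about z gives the same grasp; the last joint's range is limited). The gripper opens to 88 mm and grips with 3 to 60 N. Pads are 19 mm wide; open, the fingers measure 130 mm over their backs; the gripper's body (78 mm by 193 mm) begins 47 mm behind the grasp point.
Start: joints at [1.464, 0.359, 0.012, 0, -1.224, -0.288], TCP at [0.26, 0.623, 0.227] pointing down, gripper open.
Joint ranges: [-3.07, 3.07], [-1.43, 2.12], [-1.02, 1.25], [-3.03, 1.67], [-3.05, -0], [-3.03, 3.03]. Speed limits (rad/s): [2.39, 2.39, 3.01, 3.14, 3.14, 3.14].

## Interface

Orientations are given as [roll, pitch, yaw] about the fixed x, y, z axes, in that order (R = Rz(yaw) Ry(pitch) Rx(roll)).
In Python, from station import arm gives the robot as it stands.
- The arm moves only by the tool servo_tool, never from a script. Its argument "deltas" is a list of rows, each a list of 7 numbers: the closure, from -1 (fully open) to 1 (shut), then the shift along the tool's x, y, z in mm, then the turn, a rotation vector about the tool's x, y, z in degrees. In form: [[gripper, x, y, z, ax, ay, az], ...]. A call has 1 to 20 rows; each row shifts and turns the commanded pose from where the row before left it, along the tool's axes as they then stand; what a row does not reach is not made up. A row lasts 1/12 s, in which the tool goes at most 41.7 mm and 7.16 degrees, less where a joint would pass 70% of its speed; a pose out of reach is approached as far as the arm can. A call is refused whole if a number of a shift passes 41.7 or a number of a turn 7.16, either way. A call with a gripper value outside its range is refused whole. The fingers move at their own pace and stop on an object; "squeeze" is the grip in N (left out, the last holds). Time passes only in rows, so rows that do not move let the fingers close. It gives the time, the measured TCP pose, the force, the opening and the grip force at its end, in the units of the state.
- arm.get_state(): the state, without advancing time (a new reading comes with each control period).
- arm.grab_frame(name): name is "scene" or "top" or "wrist"; returns a dict with "color" (400x640x3 uint8, red, green, blue), "K" (3x3 intrinsics, pixels), "position" and "orientation" of the camera in the world. Camera axes: x right, y down, z forward; pixel columns grow to the right and rows downward; lengths in m; the calibration is good to about 2 mm. A picture is of the moment at which its call begins. There is no depth.
- arm.job_done(): hands the job in; it is judged then, once.
Trained networks look in a picture, given as the dict that the camera call returned (one of the last four; its "shot" number tells which), for a name from the list of things; names that differ only in an ending like _2 or _b are one class to them, and where a whole thing is asked for, a point or a joint stands for the part that bears it (a point fixed in the world has none). Each returns a list of dicts, best first, with "conf" (0 to 1); they miss things now and then, are a little off and sometimes report something else, mostly with a low value. They report only what shows in the picture. A call takes as long as a camera call.
- arm.recognise(query, picture): "at" ([x, y, z] in m, in the coordinates of the camera as it stood for that picture, good to about 4 mm: the middle of the surface that is visible of it).
The state is a dict: "t": time; "q": joint angles; "qd": joint speeds; "joint_efforts": joint torques, N m; "eef_pos": TCP position; "ee_rot": TCP orientation; "force": force on the tool from outside, world axes, zero at the start; "moment": the same for the moment, N m; "width": finger opening in m; "gripper_force": force on a finger pad.
Only numpy, scipy, OpenCV 4.12 (cv2) and the standard library are available. Lean on these libraries where they do the work, as an engineer would, in place of code of your own. Each camera call takes 0.05 s, during which the arm holds its last target. There are 200 camera calls.

## Working session

There is one attempt and no reset: what is moved stays moved. The work goes in short steps, Python scripts to look and compute and a tool call to move; the robot and the scene stay as the last step left them, time stands still between calls to the robot, and variables do not carry over. Pictures are saved under pics/ and viewed, at most 10 in all, crops included, and the job is handed in when it is done.

Besides the shell and the picture viewer there is one more tool, called after "Emit:" in YAML: its name, and indented under it one key for each argument. servo_tool: Moves the arm, as the interface text tells. Its arguments: {"type":"object","properties":{"deltas":{"type":"array","items":{"type":"array","items":{"type":"number"}}},"squeeze":{"type":"number"}},"required":["deltas"]}

```bash
mkdir -p pics; cat > h.py <<'E'
import numpy as np, cv2
from station import arm
from scipy.spatial.transform import Rotation as R
def rot(o):
    o=np.array(o,float)
    if o.shape==(3,3): return o
    return R.from_euler('xyz',o).as_matrix() if o.size==3 else R.from_quat(o).as_matrix()
def world(f,p): return rot(f["orientation"])@np.array(p)+np.array(f["position"])
def plane(f,u,v,z):
    d=rot(f["orientation"])@np.linalg.inv(np.array(f["K"]))@[u,v,1.]
    c=np.array(f["position"]); return c+d*(z-c[2])/d[2]
def save(f,n): cv2.imwrite(f"pics/{n}.png",cv2.cvtColor(f["color"],cv2.COLOR_RGB2BGR))
E
python3 - <<'E'
from h import *
np.set_printoptions(precision=4,suppress=True)
s=arm.get_state();print(s)
for n in("top","scene"):
    f=arm.grab_frame(n);save(f,n+"0");print(n,f["position"],f["orientation"],f["K"])
    for q in["control_box","pin_a_top","pin_b_top","the_vial","the_loupe","the_pot","the_jar","the_oil_cup","lid_center"]:
        try: print(q,[(round(r["conf"],2),world(f,r["at"]).round(3).tolist()) for r in arm.recognise(q,f)][:6])
        except Exception as e: print(q,e)
E
```

```text
{'t': 0.0, 'q': array([ 1.4641,  0.3594,  0.011 , -0.0003, -1.2241, -0.2881]), 'qd': array([-0.0003, -0.0006,  0.001 ,  0.0002,  0.0005,  0.0011]), 'joint_efforts': array([ -0.001 , -58.2726,  29.305 ,   6.9974,   0.0069,  -0.0002]), 'eef_pos': array([0.2594, 0.6226, 0.2256]), 'ee_rot': array([ 3.1399, -0.0002, -0.3949]), 'force': array([0.4144, 0.4534, 0.2336]), 'moment': array([ 0.0111,  0.0091, -0.0619]), 'gripper_force': 0.0, 'width': 0.08767652642319262}
top [0.43   0.1932 0.9005] [-2.9998  0.0173 -1.5979] [[419.3558   0.     324.3517]
 [  0.     419.3558 205.3044]
 [  0.       0.       1.    ]]
control_box [(0.68, [0.497, 0.128, 0.044])]
pin_a_top [(0.36, [0.515, 0.072, 0.05])]
pin_b_top [(0.53, [0.45, 0.088, 0.056]), (0.29, [0.517, 0.073, 0.055])]
the_vial [(0.49, [0.567, 0.133, 0.04]), (0.48, [0.64, 0.336, 0.041])]
the_loupe [(0.66, [0.408, 0.152, 0.011])]
the_pot [(0.83, [0.38, 0.332, 0.045])]
the_jar [(0.93, [0.698, 0.207, 0.056]), (0.56, [0.539, 0.167, 0.051])]
the_oil_cup [(0.68, [0.694, 0.071, 0.017]), (0.45, [0.447, 0.092, 0.055])]
lid_center [(0.79, [0.494, 0.123, 0.042])]
scene [ 0.1394 -0.4276  0.5655] [-2.1601  0.0127 -0.6048] [[503.2583   0.     316.1756]
 [  0.     503.2583 189.3823]
 [  0.       0.       1.    ]]
control_box [(0.77, [0.486, 0.102, 0.042])]
pin_a_top [(0.5, [0.508, 0.07, 0.055])]
pin_b_top [(0.37, [0.449, 0.083, 0.055])]
the_vial [(0.76, [0.635, 0.327, 0.028]), (0.63, [0.567, 0.122, 0.028])]
the_loupe [(0.8, [0.406, 0.142, 0.017])]
the_pot [(0.87, [0.377, 0.321, 0.038])]
the_jar [(0.57, [0.695, 0.2, 0.036])]
the_oil_cup []
lid_center [(0.71, [0.487, 0.103, 0.048])]
```

```bash
python3 - <<'E'
import cv2
a=cv2.imread("pics/top0.png"); cv2.imwrite("pics/top0c.png",cv2.resize(a[110:290,280:480],None,fx=3.3,fy=3.3,interpolation=2))
E
```

```text
(no output)
```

View pics/top0.png

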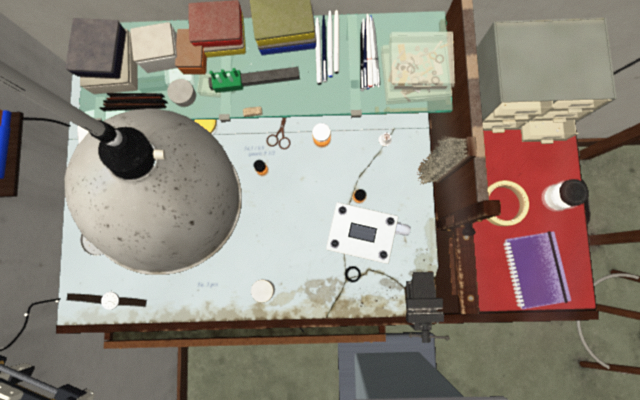

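View pics/top0c.png

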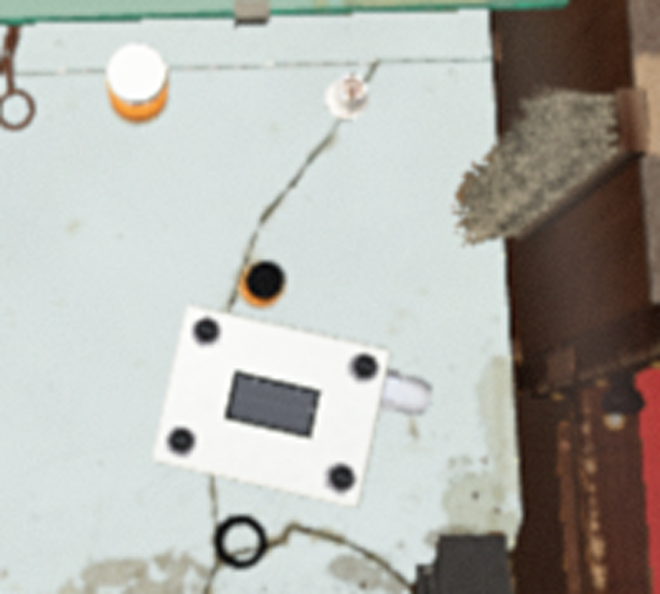

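View pics/scene0.png

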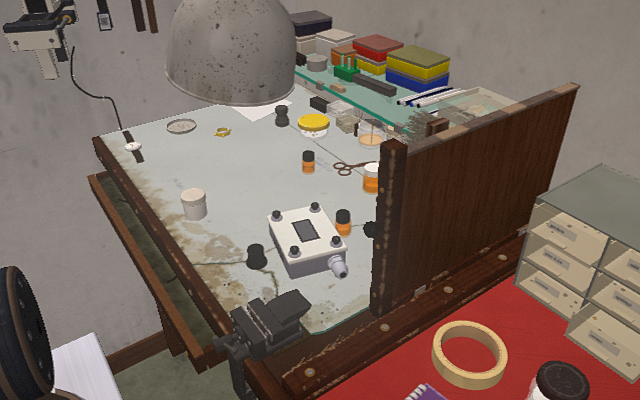

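The top view shows the box with the gland to its right (-y), towards +x. In the crop the pins are A (363,367), B (341,478), C (180,440) and D (206,330). The vial is just above the box, the loupe below it, and the lamp is on the left.

```bash
cat >> h.py <<'E'
from scipy.optimize import least_squares
PB={"a":(.05,.035),"b":(.05,-.035),"c":(-.05,-.035),"d":(-.05,.035)}
def proj(f,P):
    p=np.array(f["K"])@(rot(f["orientation"]).T@(np.array(P)-np.array(f["position"]))); return p[:2]/p[2]
def blob(f,uv,r=9):
    g=cv2.cvtColor(f["color"],cv2.COLOR_RGB2GRAY).astype(float)
    u,v=np.round(uv).astype(int); w=np.clip(130-g[v-r:v+r+1,u-r:u+r+1],0,None)
    y,x=np.mgrid[v-r:v+r+1,u-r:u+r+1]; return np.array([(w*x).sum(),(w*y).sum()])/w.sum()
def model(x): 
    c,s=np.cos(x[2]),np.sin(x[2]); return {k:np.array([x[0]+c*a-s*b,x[1]+s*a+c*b]) for k,(a,b) in PB.items()}
E
python3 - <<'E'
from h import *
np.set_printoptions(precision=4,suppress=True)
T=arm.grab_frame("top");S=arm.grab_frame("scene")
g={"a":(363,367),"b":(341,478),"c":(180,440),"d":(206,330)}
m={k:plane(T,*blob(T,(280+u/3.3,110+v/3.3),8),.0535) for k,(u,v) in g.items()}
for k in m: print(k,m[k])
x=least_squares(lambda x:np.concatenate([model(x)[k]-m[k][:2] for k in m]),[.49,.12,-1.7]).x
print("top",x,model(x)); print("res",[(model(x)[k]-m[k][:2])*1e3 for k in m])
n={}
for k in m:
    uv=proj(S,m[k]); b=blob(S,uv,6); n[k]=plane(S,*b,.052); print(k,uv,b,n[k])
y=least_squares(lambda x:np.concatenate([model(x)[k]-n[k][:2] for k in n]),x).x
print("scene",y,[(model(y)[k]-n[k][:2])*1e3 for k in n])
for z in(.2,.3,.4,.5,.6):
    print(z,"rim c",plane(T,153,190,z)[:2],plane(S,230,88,z)[:2],"near",plane(T,155,271,z)[:2],"right",plane(T,241,190,z)[:2])
E
```

```text
a [0.516  0.0724 0.0535]
b [0.4487 0.0898 0.0535]
c [0.4739 0.1862 0.0535]
d [0.541  0.1687 0.0535]
top [ 0.4949  0.1293 -1.826 ] {'a': array([0.5162, 0.0721]), 'b': array([0.4484, 0.0897]), 'c': array([0.4737, 0.1865]), 'd': array([0.5414, 0.1688])}
res [array([ 0.2049, -0.2908]), array([-0.3006, -0.1019]), array([-0.2761,  0.262 ]), array([0.3718, 0.1308])]
a [336.1954 238.024 ] [335.7536 239.5083] [0.5143 0.0712 0.052 ]
b [294.8624 248.1615] [294.0019 249.7146] [0.4465 0.089  0.052 ]
c [276.9268 212.7025] [275.9486 214.0526] [0.4716 0.1857 0.052 ]
d [314.9476 204.2832] [314.3642 205.6371] [0.5391 0.1677 0.052 ]
scene [ 0.4929  0.1284 -1.8252] [array([-0.1233, -0.0422]), array([-0.1434, -0.1928]), array([ 0.014 , -0.0672]), array([0.2527, 0.3022])]
0.2 rim c [0.5653 0.4946] [0.5099 0.4017] near [0.4283 0.487 ] right [0.5608 0.3437]
0.3 rim c [0.546  0.4516] [0.4085 0.1748] near [0.4285 0.4451] right [0.5421 0.3223]
0.4 rim c [0.5267 0.4086] [ 0.3072 -0.0521] near [0.4288 0.4031] right [0.5234 0.3008]
0.5 rim c [0.5074 0.3655] [ 0.2058 -0.2789] near [0.429  0.3612] right [0.5047 0.2793]
0.6 rim c [0.488  0.3225] [ 0.1044 -0.5058] near [0.4293 0.3193] right [0.4861 0.2578]
```

Emit:
servo_tool:
  deltas:
    - [0,12,22,0,0,0,0]
    - [0,12,22,0,0,0,0]
    - [0,12,22,0,0,0,0]
    - [0,12,22,0,0,0,0]
    - [0,12,22,0,0,0,0]
    - [0,12,22,0,0,0,0]
    - [0,12,22,0,0,0,0]
    - [0,12,22,0,0,0,0]
    - [1,12,22,0,0,0,0]
    - [1,12,22,0,0,0,0]
    - [1,12,22,0,0,0,0]
    - [1,12,22,0,0,0,0]
    - [1,0,0,0,0,0,6.5]
    - [1,0,0,0,0,0,6.5]
    - [1,0,0,0,0,0,6.5]
    - [1,0,0,0,0,0,6.5]
    - [1,0,0,0,0,0,6.5]
    - [1,0,0,0,0,0,6.5]
    - [1,0,0,0,0,0,6.5]
    - [1,0,0,0,0,0,6.5]
  squeeze: 10

```text
t: 2.77
eef_pos: [0.291, 0.324, 0.2268]
ee_rot: [-3.141, 0.0, -1.308]
force: [0.2, 0.9, -0.1]
width: 0.0002
gripper_force: 0.0
```

Emit:
servo_tool:
  deltas:
    - [1,0,0,0,0,0,7]
    - [1,0,0,0,0,0,7]
    - [1,0,0,0,0,0,1]
    - [1,21,-18.7,0,0,0,0]
    - [1,21,-18.7,0,0,0,0]
    - [1,21,-18.7,0,0,0,0]
    - [1,21,-18.7,0,0,0,0]
    - [1,21,-18.7,0,0,0,0]
    - [1,21,-18.7,0,0,0,0]
    - [1,21,-18.7,0,0,0,0]
    - [1,21,-18.7,0,0,0,0]
    - [1,21,-18.7,0,0,0,0]
    - [1,21,-18.7,0,0,0,0]
    - [1,21,-18.7,0,0,0,0]
    - [1,21,-18.7,0,0,0,0]
    - [1,0,0,25,0,0,0]
    - [1,0,0,25,0,0,0]
    - [1,0,0,25,0,0,0]
    - [1,0,0,25,0,0,0]
    - [1,0,0,0,0,0,0]

```text
t: 4.43
eef_pos: [0.5142, 0.0722, 0.1222]
ee_rot: [3.135, -0.003, -1.562]
force: [-1.6, 0.1, -0.6]
width: 0.0007
gripper_force: 0.0
```

```bash
python3 - <<'E'
from h import *
s=arm.get_state();print(s["t"],s["eef_pos"],s["ee_rot"],s["force"])
f=arm.grab_frame("scene");cv2.imwrite("pics/s1.png",cv2.cvtColor(cv2.resize(f["color"][120:300,220:420],None,fx=3,fy=3),cv2.COLOR_RGB2BGR))
E
```

```text
4.4333 [0.51418592 0.07216353 0.1221529 ] [ 3.13452003e+00 -2.50018689e-03 -1.56239333e+00] [-1.62410034  0.10464499 -0.609111  ]
```

View pics/s1.png

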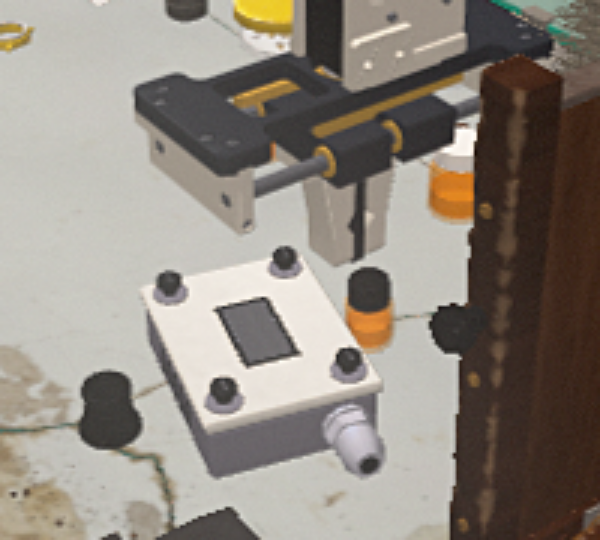

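The closed fingertips hang above the box at crop (345,255), well clear of the panel. The four pins still stand out: A (348,358), B (223,388), C (170,283) and D (286,260).

Emit:
servo_tool:
  deltas:
    - [1,0,0,15,0,0,0]
    - [1,0,0,15,0,0,0]
    - [1,0,0,15,0,0,0]
    - [1,0,0,10,0,0,0]
    - [1,0,0,0,0,0,0]
    - [1,0,0,0,0,0,0]
    - [1,0,0,0,0,0,0]

```text
t: 5.07
eef_pos: [0.518, 0.0739, 0.0729]
ee_rot: [-3.14, 0.001, -1.563]
force: [0.1, -0.6, 0.6]
width: 0.0005
gripper_force: 0.0
```

Emit:
servo_tool:
  deltas:
    - [1,2,2.5,5,0,0,0]
    - [1,0,0,5,0,0,0]
    - [1,0,0,4,0,0,0]
    - [1,0,0,2,0,0,0]
    - [1,0,0,2,0,0,0]
    - [1,0,0,0,0,0,0]
    - [1,0,0,0,0,0,0]

```text
t: 5.65
eef_pos: [0.5147, 0.0715, 0.0534]
ee_rot: [3.142, -0.0, -1.564]
force: [0.3, 0.2, 0.0]
width: 0.0005
gripper_force: 0.0
```

Emit:
servo_tool:
  deltas:
    - [1,0,0,1,0,0,0]
    - [1,0,0,1,0,0,0]
    - [1,0,0,1,0,0,0]
    - [1,0,0,0,0,0,0]

```text
t: 5.98
eef_pos: [0.5148, 0.0715, 0.0506]
ee_rot: [-3.141, 0.0, -1.564]
force: [-0.1, 0.2, 0.5]
width: 0.0006
gripper_force: 0.2
```

Emit:
servo_tool:
  deltas:
    - [1,0,0,1,0,0,0]
    - [1,0,0,0.5,0,0,0]
    - [1,0,0,0,0,0,0]

```text
t: 6.23
eef_pos: [0.5148, 0.0716, 0.0491]
ee_rot: [-3.141, 0.0, -1.564]
force: [0.4, -0.9, 1.8]
width: 0.0005
gripper_force: 0.5
```

Emit:
servo_tool:
  deltas:
    - [1,0,0,0.5,0,0,0]
    - [1,0,0,0.4,0,0,0]
    - [1,0,0,0,0,0,0]

```text
t: 6.48
eef_pos: [0.5148, 0.0716, 0.0483]
ee_rot: [-3.141, 0.0, -1.564]
force: [0.6, 0.7, 2.6]
width: 0.0006
gripper_force: 1.3
```

```bash
python3 - <<'E'
from h import *
s=arm.get_state();print(s["t"],s["eef_pos"],s["force"],s["moment"])
f=arm.grab_frame("scene");cv2.imwrite("pics/s2.png",cv2.cvtColor(cv2.resize(f["color"][150:290,240:400],None,fx=4,fy=4),cv2.COLOR_RGB2BGR))
E
```

```text
6.4833 [0.51483248 0.07156162 0.04829034] [0.61557568 0.73366435 2.58531056] [ 0.14491384 -0.33555686 -0.03862307]
```

View pics/s2.png

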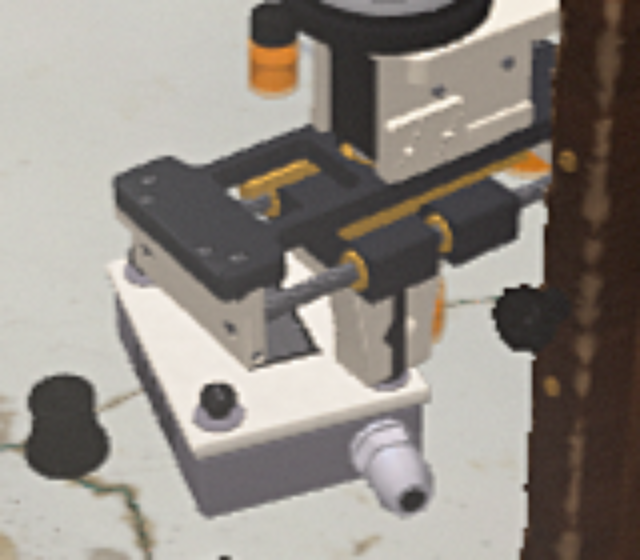

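The fingertips press pin A at crop (390,385), and B still stands out at (218,400). The force was 2.6 N at z 48.3 mm, so A is home. Next is C.

Emit:
servo_tool:
  deltas:
    - [1,0,0,-10,0,0,0]
    - [1,0,0,-22,0,0,0]
    - [1,-23,8.4,0,0,0,0]
    - [1,-23,8.4,0,0,0,0]
    - [1,-23,8.4,0,0,0,0]
    - [1,-23,8.4,0,0,0,0]
    - [1,-23,8.4,0,0,0,0]
    - [1,0,0,10,0,0,0]
    - [1,0,0,9,0,0,0]
    - [1,0,0,0,0,0,0]
    - [1,0,0,0,0,0,0]
    - [1,0,0,0,0,0,0]

```text
t: 7.53
eef_pos: [0.4719, 0.1853, 0.0611]
ee_rot: [3.141, -0.001, -1.565]
force: [-0.3, -0.2, 0.8]
width: 0.0008
gripper_force: 0.0
```

Emit:
servo_tool:
  deltas:
    - [1,0,-1,2,0,0,0]
    - [1,-1,0,2,0,0,0]
    - [1,0,0,1,0,0,0]
    - [1,0,0,1,0,0,0]
    - [1,0,0,1,0,0,0]
    - [1,0,0,1,0,0,0]
    - [1,0,0,1,0,0,0]
    - [1,0,0,1,0,0,0]
    - [1,0,0,1,0,0,0]
    - [1,0,0,0,0,0,0]

```text
t: 8.37
eef_pos: [0.4728, 0.1872, 0.05]
ee_rot: [-3.142, 0.0, -1.564]
force: [0.9, 0.4, 0.6]
width: 0.0005
gripper_force: 0.4
```

Emit:
servo_tool:
  deltas:
    - [1,0,0,0.7,0,0,0]
    - [1,0,0,0.5,0,0,0]
    - [1,0,0,0.3,0,0,0]
    - [1,0,0,0,0,0,0]

```text
t: 8.7
eef_pos: [0.4728, 0.1873, 0.0486]
ee_rot: [-3.142, 0.0, -1.564]
force: [0.5, -0.4, 1.5]
width: 0.0006
gripper_force: 0.6
```

Emit:
servo_tool:
  deltas:
    - [1,0,0,-10,0,0,0]
    - [1,0,0,-35,0,0,0]
    - [1,0,0,-35,0,0,0]
    - [1,0,10,-35,0,0,0]
    - [1,0,30,-35,0,0,0]
    - [1,0,30,0,0,0,0]
    - [1,0,0,0,0,0,0]
    - [1,0,0,0,0,0,0]

```text
t: 9.37
eef_pos: [0.4047, 0.1869, 0.1969]
ee_rot: [-3.14, 0.003, -1.563]
force: [-0.3, -0.5, 0.5]
width: 0.0002
gripper_force: 0.0
```

```bash
python3 - <<'E'
from h import *
s=arm.get_state();print(s["t"],s["eef_pos"],s["force"])
f=arm.grab_frame("scene");cv2.imwrite("pics/s3.png",cv2.cvtColor(cv2.resize(f["color"][170:290,240:380],None,fx=5,fy=5,interpolation=2),cv2.COLOR_RGB2BGR))
E
```

```text
9.3667 [0.40471025 0.18694723 0.19688907] [-0.31549389 -0.48925162  0.54158372]
```

View pics/s3.png

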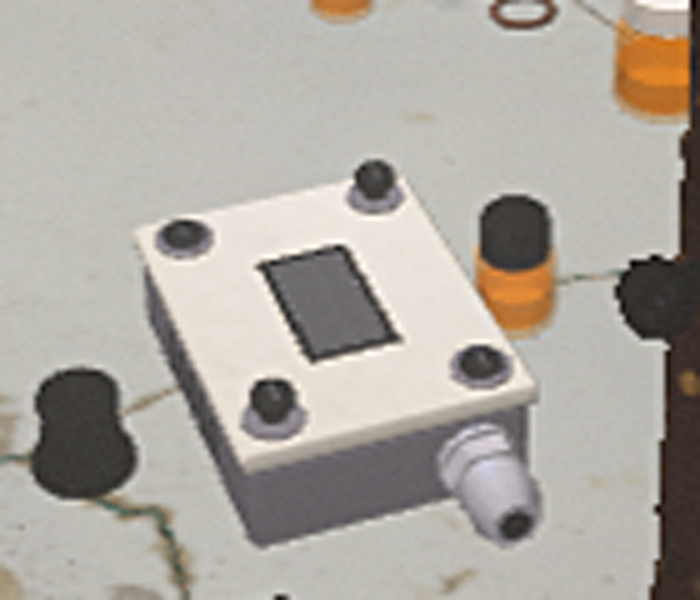

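A, at crop (480,363), and C, at (185,237), are down. B (272,400) and D (375,180) still stand out. The box and its neighbours haven't moved, so on to B.

Emit:
servo_tool:
  deltas:
    - [1,19.5,-8.9,0,0,0,0]
    - [1,19.5,-8.9,0,0,0,0]
    - [1,19.5,-8.9,0,0,0,0]
    - [1,19.5,-8.9,0,0,0,0]
    - [1,19.5,-8.9,0,0,0,0]
    - [1,0,0,30,0,0,0]
    - [1,0,0,30,0,0,0]
    - [1,0,0,30,0,0,0]
    - [1,0,0,25,0,0,0]
    - [1,0,0,15,0,0,0]
    - [1,0,0,4,0,0,0]
    - [1,0,0,0,0,0,0]
    - [1,0,0,0,0,0,0]
    - [1,0,0,0,0,0,0]

```text
t: 10.58
eef_pos: [0.4518, 0.09, 0.0623]
ee_rot: [-3.14, 0.001, -1.564]
force: [0.5, -0.7, -0.7]
width: 0.0006
gripper_force: 0.0
```

Emit:
servo_tool:
  deltas:
    - [1,0.5,4,1,0,0,0]
    - [1,0,0,2,0,0,0]
    - [1,0,0,2,0,0,0]
    - [1,0,0,1,0,0,0]
    - [1,0,0,1,0,0,0]
    - [1,0,0,1,0,0,0]
    - [1,0,0,1,0,0,0]
    - [1,0,0,1,0,0,0]
    - [1,0,0,1,0,0,0]
    - [1,0,0,1,0,0,0]
    - [1,0,0,0,0,0,0]

```text
t: 11.5
eef_pos: [0.4469, 0.089, 0.0491]
ee_rot: [3.142, -0.0, -1.564]
force: [0.2, 0.5, -0.0]
width: 0.0005
gripper_force: 0.0
```

Emit:
servo_tool:
  deltas:
    - [1,0,0,0.7,0,0,0]
    - [1,0,0,0.5,0,0,0]
    - [1,0,0,0.4,0,0,0]
    - [1,0,0,0,0,0,0]

```text
t: 11.83
eef_pos: [0.447, 0.089, 0.0482]
ee_rot: [-3.141, -0.0, -1.564]
force: [-3.2, 0.8, 8.6]
width: 0.0006
gripper_force: 4.5
```

Emit:
servo_tool:
  deltas:
    - [1,0,0,-10,0,0,0]
    - [1,0,0,-22,0,0,0]
    - [1,-15.8,-18.7,0,0,0,0]
    - [1,-15.8,-18.7,0,0,0,0]
    - [1,-15.8,-18.7,0,0,0,0]
    - [1,-15.8,-18.7,0,0,0,0]
    - [1,-15.8,-18.7,0,0,0,0]
    - [1,0,0,10,0,0,0]
    - [1,0,0,8,0,0,0]
    - [1,0,0,0,0,0,0]
    - [1,0,0,0,0,0,0]
    - [1,0,0,0,0,0,0]

```text
t: 12.83
eef_pos: [0.5393, 0.168, 0.0618]
ee_rot: [3.141, -0.0, -1.564]
force: [0.1, 0.4, 0.0]
width: 0.0004
gripper_force: 0.0
```

Emit:
servo_tool:
  deltas:
    - [1,0,-0.5,2,0,0,0]
    - [1,0,0,2,0,0,0]
    - [1,0,0,1,0,0,0]
    - [1,0,0,1,0,0,0]
    - [1,0,0,1,0,0,0]
    - [1,0,0,1,0,0,0]
    - [1,0,0,1,0,0,0]
    - [1,0,0,1,0,0,0]
    - [1,0,0,1,0,0,0]
    - [1,0,0,1,0,0,0]
    - [1,0,0,0,0,0,0]

```text
t: 13.75
eef_pos: [0.5403, 0.1686, 0.0495]
ee_rot: [3.142, -0.0, -1.564]
force: [0.7, -0.9, -0.9]
width: 0.0007
gripper_force: 0.1
```

Emit:
servo_tool:
  deltas:
    - [1,0,0,0.5,0,0,0]
    - [1,0,0,0.5,0,0,0]
    - [1,0,0,0.4,0,0,0]
    - [1,0,0,0,0,0,0]

```text
t: 14.08
eef_pos: [0.5403, 0.1686, 0.0483]
ee_rot: [-3.142, -0.0, -1.564]
force: [-1.1, -1.8, 2.3]
width: 0.0003
gripper_force: 1.1
```

Now lift clear and check.

Emit:
servo_tool:
  deltas:
    - [1,0,0,-10,0,0,0]
    - [1,0,0,-30,0,0,0]
    - [1,0,0,-35,0,0,0]
    - [1,0,0,-35,0,0,0]
    - [1,0,20,-35,0,0,0]
    - [1,0,30,0,0,0,0]
    - [1,0,30,0,0,0,0]
    - [1,0,30,0,0,0,0]
    - [1,0,20,0,0,0,0]
    - [1,0,0,0,0,0,0]
    - [1,0,0,0,0,0,0]
    - [1,0,0,0,0,0,0]

```text
t: 15.08
eef_pos: [0.4108, 0.1682, 0.1941]
ee_rot: [-3.14, 0.001, -1.563]
force: [-0.9, -0.2, -0.2]
width: 0.0002
gripper_force: 0.0
```

```bash
python3 - <<'E'
from h import *
s=arm.get_state();print(s["t"],s["eef_pos"],s["force"])
f=arm.grab_frame("scene");cv2.imwrite("pics/s4.png",cv2.cvtColor(cv2.resize(f["color"][170:290,240:380],None,fx=5,fy=5,interpolation=2),cv2.COLOR_RGB2BGR))
E
```

```text
15.0833 [0.41080279 0.1682098  0.19409643] [-0.89048261 -0.15994037 -0.21956835]
```

View pics/s4.png

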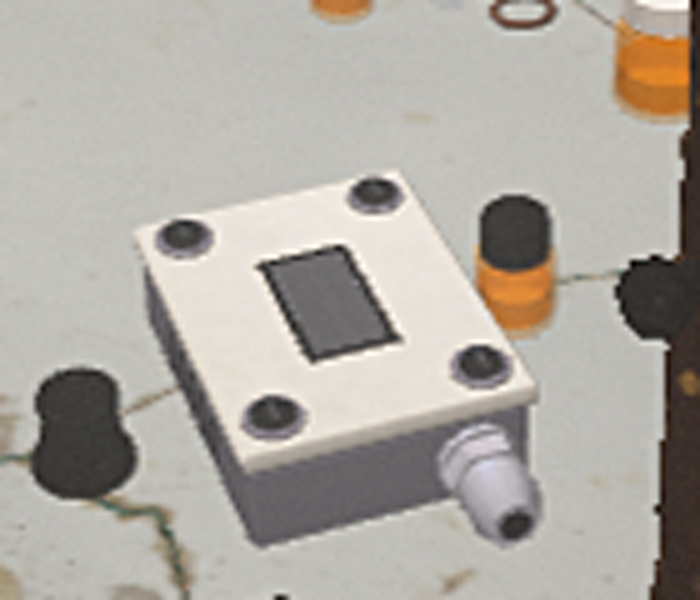

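All four pins, at crop (480,363), (272,415), (185,237) and (375,193), are down, and nothing has shifted.

```bash
python3 -c "
from station import arm
print(arm.job_done())"
```

```text
the job is handed in; nothing more can be done
None
```

I pressed all four pins home in the order A, C, B, D. The highest force reading was 8.6 N, the last picture shows the box and the things beside it unmoved, and the job is handed in; no verdict came back.

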